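# Stand the toppled desk microphone back on its blue pad

### The job

The desk microphone on this audio workbench has been knocked over. Stand it back up on its square foot, in the middle of the blue square pad, and let go of it. Do not drop or throw it, and leave the two effect pedals and the parts box where they are.

Things in the scene. Friction and masses are not known exactly. Their poses are not given: they have to be found in the camera images.
- mic: Toppled desk microphone, 205 mm tall, 0.4-0.75 kg. Origin: centre of the underside of its foot, a dark steel plate 100 x 100 x 14 mm; z runs up to the head (vertical when it stands), x and y square to the foot's sides. Stem 18 mm thick to z = 85 mm; centre of mass near z = 80 mm. It starts on its -x side, resting on foot edge and cage, head to the robot's near right.
- mic_cage (a point): Axis point at the upper ring of the shock-mount cage round the microphone: two dark wire rings, 90 mm outer diameter, 95 and 137 mm from the foot's underside (this point: 137 mm), joined by four struts. Axes as mic.
- mic_head (a point): Axis point in the bare silver head above the cage, 178 mm from the foot's underside. The microphone is 44 mm in diameter from 85 to 205 mm, its last 12 mm rounded in. At the start the head overhangs the cage, about 20 mm clear of the bench. Axes as mic.
- pad: Blue square pad, 160 x 160 mm, lying flush with the bench (no step to feel). Origin: its centre at bench height; x and y square to its sides.
- pedal_orange: Orange effect pedal, a loose box 115 (x) x 70 (y) x 40 mm with knobs to 54 mm high; origin: centre of the underside. Leave alone.
- pedal_red: Red effect pedal, same size and origin. Leave alone.
- parts_box: Loose grey open parts box with dividers, 100 (x) x 140 (y) x 35 mm; origin: centre of the underside. Leave alone.
Mind the look-alikes: they are no part of the job. What is shaped like the mic but purple is not meant.

How it is judged:
By the outcome, as a careful person would: the job done as asked, in the order asked, and still so for the second after the job is handed in, with the robot touching nothing.
It also fails if it takes over 61 s, if anything falls off the work surface, if the arm or the gripper's body presses on something with over 40 N, if the wrist force passes 120 N, or if a joint passes its speed limit or range.

### The arm

A 6-joint arm with a two-finger parallel gripper is mounted at the origin on the work surface. World frame = base frame: x ahead of the robot, y to its left, z up, the work surface at z = 0. Lengths are in m, angles in rad, forces in N, time in s.
With the tool pointing down it reaches from about 0.375 to 0.9 m from the base axis. Payload 3.1 kg.
Tool frame: the origin (TCP) lies at the very end of the fingers, on their centre line; the grasp point (between the pads) lies 19 mm behind it; z points along the fingers, y is the line along which they close (so a half turn about z gives the same grasp; the last joint's range is limited). The gripper opens to 85 mm and grips with 20 to 120 N. Pads are 22 mm wide; open, the fingers measure 114 mm over their backs; the gripper's body (76 mm by 85 mm) begins 54 mm behind the grasp point. The pads swing forward as they close: fully open they stand 13 mm farther back than shut.
Start: joints at [1.05, 0.527, 1.433, -0, 1.181, -0.178], TCP at [0.209, 0.589, 0.231] pointing down, gripper open.
Joint ranges: [-3.08, 3.08], [-0.75, 2.2], [0.22, 2.44], [-1.43, 4.57], [0, 2.65], [-2.85, 2.85]. Speed limits (rad/s): [2.79, 2.79, 3.14, 3.14, 3.14, 3.14].

### API

Orientations are given as a unit quaternion [x, y, z, w].
In Python, from station import manip, vision gives the robot as it stands.
- The arm moves only by the tool drive_tool, never from a script. Its argument "deltas" is a list that holds one entry, the list of rows, each a list of 4 numbers: the shift along the tool's x, y, z in mm, then the turn about the tool's z in rad. A call has 1 to 5 rows; each row is the pose to reach, as a shift and turn from the pose commanded when the call began, along the tool's axes at that moment; what a row does not reach only later rows make up. A row lasts 1/12 s, in which the tool goes at most 41.7 mm and 7.16 degrees, less where a joint would pass 70% of its speed; a pose out of reach is approached as far as the arm can. A call with a gripper value outside its range is refused whole. "jaw" is the finger opening in mm, from 0 to 85.4, set as the call begins (left out, the last holds). The fingers move at their own pace and stop on an object; "force" is the grip in N (left out, the last holds). Time passes only in rows, so rows that repeat a pose let the fingers close. It gives the time, the measured TCP pose, the force, the opening and the grip force at its end, in the units of the state.
- manip.sense(): the state, without advancing time (a new reading comes with each control period).
- vision.snapshot(name): name is "scene" or "side" or "wrist"; returns the picture (420x560x3 uint8, red, green, blue); there is no depth.
- vision.camera_model(name): a dict with "camera_matrix" (3x3 intrinsics, pixels), "rvec" (rotation vector, rad) and "tvec" (3), from world to camera coordinates, as OpenCV has them. Camera axes: x right, y down, z forward; pixel columns grow to the right and rows downward; lengths in m; the calibration is good to about 2 mm. The wrist camera is an equidistant fisheye: a pixel r from the principal point sees the ray r / f radians off the axis. A picture is of the moment at which its call begins: read the wrist's pose just before it. camera_model takes no time and is no camera call; for the wrist camera it gives the pose at the moment of the call.
- manip.sign_off(): hands the job in; it is judged then, once.
The state is a dict: "t": time; "q": joint angles; "qd": joint speeds; "tau": joint torques, N m; "tcp_pos": TCP position; "tool_rot": TCP orientation; "force": force on the tool from outside, world axes, zero at the start; "ft_torque": the same for the moment, N m; "finger_gap": opening from 0.0 (shut) to 1.0 (fully open); "gripper_force": force on a finger pad.
Only numpy, scipy, OpenCV 4.12 (cv2) and the standard library are available. Lean on these libraries where they do the work, as an engineer would, in place of code of your own. Each camera call takes 0.05 s, during which the arm holds its last target. There are 200 camera calls.

## Working session

There is one attempt and no reset: what is moved stays moved. The work goes in short steps, Python scripts to look and compute and a tool call to move; the robot and the scene stay as the last step left them, time stands still between calls to the robot, and variables do not carry over. Pictures are saved under pics/ and viewed, at most 10 in all, crops included, and the job is handed in when it is done.

Besides the shell and the picture viewer there is one more tool, called as name(argument=value, ...) on one line, values as JSON. drive_tool: Moves the arm, as the interface text tells. Its arguments: {"type":"object","properties":{"deltas":{"type":"array"},"jaw":{"type":"number"},"force":{"type":"number"}},"required":["deltas"]}

```bash
mkdir -p pics; python3 - <<'E'
from station import manip, vision
import cv2
for n in ("scene","side"):
    cv2.imwrite(f"pics/{n}0.png",cv2.cvtColor(vision.snapshot(n),cv2.COLOR_RGB2BGR))
    m=vision.camera_model(n);print(n,m)
s=manip.sense();print(s['t'],s['tcp_pos'],s['tool_rot'],s['force'],s['finger_gap'])
E
```

```text
scene {'camera_matrix': array([[492.3113243 ,   0.        , 281.72034013],
       [  0.        , 492.3113243 , 211.03258608],
       [  0.        ,   0.        ,   1.        ]]), 'rvec': array([ 1.7502407 ,  1.47739454, -0.8065688 ]), 'tvec': array([-0.05432647, -0.1542563 ,  1.75193273])}
side {'camera_matrix': array([[482.42599985,   0.        , 279.29710618],
       [  0.        , 482.42599985, 204.30193867],
       [  0.        ,   0.        ,   1.        ]]), 'rvec': array([ 2.29840846, -0.11956064,  0.05330442]), 'tvec': array([-0.39630768,  0.06806515,  1.24136207])}
0.1 [0.20913498 0.5882861  0.230418  ] [ 1.70060801e-01  9.85433065e-01 -9.31772849e-04 -3.59439253e-04] [ 0.95103063 -0.47649638 -0.17958757] 1.0014854416204093
```

View pics/scene0.png

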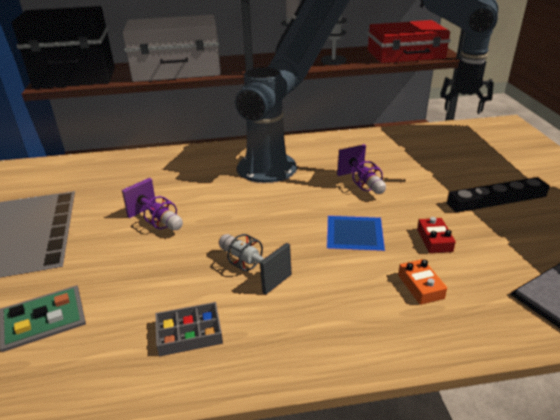

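View pics/side0.png

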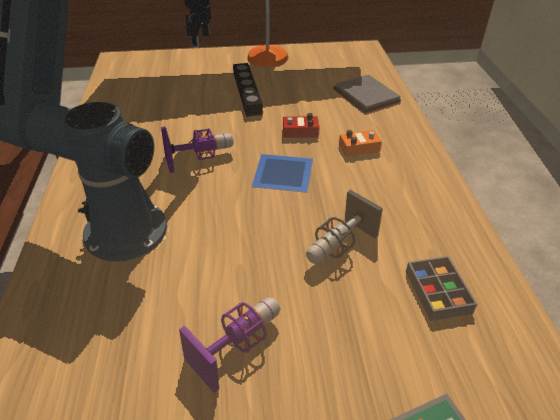

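Both views show the silver mic lying with its foot at scene (276,268) / side (364,213) and its head at scene (227,240) / side (316,255). The blue pad is at scene (355,232) / side (284,172). I'll take a closer crop to fit the pose.

```bash
python3 - <<'E'
import cv2,numpy as np
a=cv2.imread("pics/scene0.png")[220:300,205:305]; b=cv2.imread("pics/side0.png")[185:270,295:395]
a=cv2.resize(a,(400*2,320*2)[:2] if 0 else (400,320),interpolation=cv2.INTER_CUBIC);b=cv2.resize(b,(400,340),interpolation=cv2.INTER_CUBIC)
c=np.zeros((340,800,3),np.uint8);c[:320,:400]=a;c[:,400:]=b
cv2.imwrite("pics/crop1.png",c)
E
```

```text
(no output)
```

View pics/crop1.png

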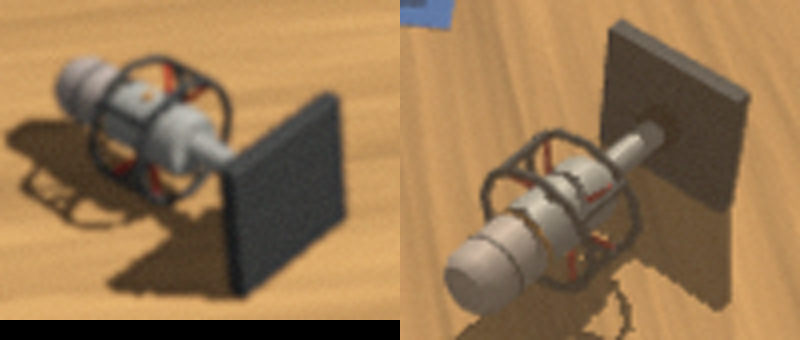

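```bash
cat > h.py <<'E'
import cv2,numpy as np
from scipy.optimize import least_squares
from scipy.spatial.transform import Rotation as R
from station import manip,vision
M={n:vision.camera_model(n) for n in("scene","side")}
def proj(n,P):
    m=M[n];return cv2.projectPoints(np.atleast_2d(np.array(P,float)),m['rvec'],m['tvec'],m['camera_matrix'],None)[0][:,0]
def ray(n,uv,z=0):
    m=M[n];Rm=cv2.Rodrigues(m['rvec'])[0];c=-Rm.T@m['tvec'];d=Rm.T@np.linalg.inv(m['camera_matrix'])@[*uv,1]
    return c+d*(z-c[2])/d[2]
E
python3 - <<'E'
from h import *
# pad
for n in M:
    im=cv2.imread(f"pics/{n}0.png");b,g,r=[im[...,i].astype(int) for i in range(3)]
    k=((b>r+30)&(b>g+15)).astype(np.uint8)
    u0,v0=((355,232) if n=="scene" else (284,172))
    nn,lab,st,_=cv2.connectedComponentsWithStats(k);k=(lab==lab[v0,u0]).astype(np.uint8)
    ct=max(cv2.findContours(k,0,1)[0],key=len)[:,0]
    W=np.array([ray(n,p)[:2] for p in ct],np.float32);print(n,cv2.minAreaRect(W),len(ct))
mm=1e-3;T=50*mm
obs=[]
for uv,p in [((236,172),(T,-T,0)),((341,100),(T,T,0)),((346,215),(-T,T,0)),((244,297),(-T,-T,0)),((222,163),(T,-T,14*mm)),((331,93),(T,T,14*mm)),((233,288),(-T,-T,14*mm))]:
    obs.append(("scene",np.array(uv)/4+[205-.375,220-.375],p))
for uv,p in [((209,33),(T,T,14*mm)),((340,102),(T,-T,14*mm)),((328,211),(-T,-T,14*mm)),((202,137),(-T,T,14*mm)),((219,20),(T,T,0)),((349,95),(T,-T,0))]:
    obs.append(("side",np.array(uv)/4+[295-.375,185-.375],p))
def pose(q):
    x,y,yaw,tilt,z=q;h=np.array([np.cos(yaw)*np.cos(tilt),np.sin(yaw)*np.cos(tilt),-np.sin(tilt)])
    yl=np.cross(h,[0,0,1]);yl/=np.linalg.norm(yl);return np.c_[np.cross(yl,h),yl,h],np.array([x,y,z])
def res(q,free):
    if not free: q=[*q[:3],np.arctan(5/123),.0505]
    Rm,t=pose(q);return np.concatenate([proj(n,Rm@p+t)[0]-uv for n,uv,p in obs])
q0=[*ray("scene",(276,268),.05)[:2],-2.3,.04,.05]
for f in(0,1):
    s=least_squares(res,q0,args=(f,));print(f,s.x,np.sqrt(np.mean(s.fun**2)));q=s.x if f else [*s.x[:3],np.arctan(5/123),.0505]
    Rm,t=pose(q)
    for z in(.178,.205,.137):
        P=Rm@[0,0,z]+t;print(z,P,[proj(n,P)[0] for n in M], np.hypot(*P[:2]))
for nm,uv in dict(red=(300,126),orange=(360,145),box=(440,290),purple1=(200,145),purple2=(230,340)).items(): print(nm,ray("side",uv,.03)[:2])
s=manip.sense();Rt=R.from_quat(s['tool_rot']).as_matrix();print(Rt)
E
```

```text
scene ((0.4266877770423889, 0.20107460021972656), (0.15803343057632446, 0.15801472961902618), 75.56423950195312) 171
side ((0.42988139390945435, 0.20253238081932068), (0.15800638496875763, 0.1583671271800995), 75.55573272705078) 167
0 [ 0.60811247 -0.04817754 -2.44613198  0.04        0.05      ] 1.1340771729699937
0.178 [ 0.47156421 -0.162135    0.0432702 ] [array([228.95678734, 243.7369318 ]), array([317.55960491, 251.62572246])] 0.4986587632068784
0.205 [ 0.45085183 -0.17942068  0.04217354] [array([222.10961975, 240.1529659 ]), array([309.8919618 , 258.14117579])] 0.48524133841417966
0.137 [ 0.50301634 -0.13588637  0.04493549] [array([239.66786471, 249.34335747]), array([328.85414692, 242.02837157])] 0.5210475425306755
1 [ 0.60859995 -0.04858943 -2.44560019  0.0487072   0.05211078] 1.0939085599427856
0.178 [ 0.4721616  -0.16257831  0.04344432] [array([228.8015684, 243.8396327]), array([317.84680223, 251.69501697])] 0.4993678813656521
0.205 [ 0.45146589 -0.17986876  0.04212975] [array([221.95879571, 240.32026034]), array([310.18337575, 258.2778616 ])] 0.4859775939110561
0.137 [ 0.50358841 -0.13632245  0.04544053] [array([239.50814906, 249.34623738]), array([329.13859658, 241.99542267])] 0.5217136140680672
red [0.50683633 0.39626223]
orange [0.67485658 0.27175995]
box [ 0.72368588 -0.29092289]
purple1 [0.18834271 0.32256095]
purple2 [ 0.26053359 -0.36880659]
[[-9.42158389e-01  3.35166404e-01 -1.02532272e-03]
 [ 3.35167744e-01  9.42156911e-01 -1.71414650e-03]
 [ 3.91490574e-04 -1.95865261e-03 -9.99998005e-01]]
```

The fit puts the mic's head grip point at (0.472, -0.162, 0.043), heading -2.446 rad, with the pad at (0.428, 0.202). I'll turn the tool first so its x axis points along minus the mic axis.

drive_tool(deltas=[[[0, 0, 0, 0.12], [0, 0, 0, 0.24], [0, 0, 0, 0.36], [0, 0, 0, 0.48], [0, 0, 0, 0.6]]], jaw=85)

```text
t: 0.52
tcp_pos: [0.2092, 0.5885, 0.2307]
tool_rot: [0.456, 0.89, -0.001, -0.0]
force: [-0.2, -0.4, 0.0]
finger_gap: 0.989
gripper_force: 0.0
```

drive_tool(deltas=[[[0, 0, 0, 0.12], [0, 0, 0, 0.24], [0, 0, 0, 0.36], [0, 0, 0, 0.48], [0, 0, 0, 0.6]]])

```text
t: 0.93
tcp_pos: [0.2092, 0.5885, 0.2307]
tool_rot: [0.699, 0.715, -0.001, 0.0]
force: [-0.5, 0.9, 0.6]
finger_gap: 0.993
gripper_force: 0.0
```

drive_tool(deltas=[[[0, 0, 0, 0.12], [0, 0, 0, 0.24], [0, 0, 0, 0.36], [0, 0, 0, 0.48], [0, 0, 0, 0.6]]])

```text
t: 1.35
tcp_pos: [0.2092, 0.5884, 0.2307]
tool_rot: [0.879, 0.477, -0.001, 0.0]
force: [-0.9, 0.6, 0.0]
finger_gap: 0.996
gripper_force: 0.0
```

drive_tool(deltas=[[[0, 0, 0, 0.12], [0, 0, 0, 0.24], [0, 0, 0, 0.306], [0, 0, 0, 0.306]]])

```text
t: 1.68
tcp_pos: [0.2093, 0.5885, 0.2307]
tool_rot: [0.941, 0.339, -0.0, 0.0]
force: [-0.7, -0.2, -0.1]
finger_gap: 0.995
gripper_force: 0.0
```

```bash
cat > s.py <<'E'
from h import *
import sys
s=manip.sense();Rt=R.from_quat(s['tool_rot']).as_matrix();print(s['t'],s['tcp_pos'],'yaw',np.arctan2(Rt[1,0],Rt[0,0]),'F',s['force'],s['gripper_force'],s['finger_gap'],'q6',s['q'][5])
if len(sys.argv)>3: print('delta',Rt.T@(np.array(sys.argv[1:4],float)-s['tcp_pos'])*1000)
E
python3 s.py .4717 -.1624 .14
```

```text
1.6833 [0.20928374 0.58847732 0.23074768] yaw 0.6926926571417718 F [-0.69520445 -0.19457796 -0.0972216 ] 0.0 0.9949181212467789 q6 1.9285451832622593
delta [-277.47627242  745.36450305   91.39398855]
```

drive_tool(deltas=[[[-11, 30, 0, 0], [-22, 60, 0, 0], [-33, 90, 0, 0], [-44, 120, 0, 0], [-55, 149, 0, 0]]])

```text
t: 2.1
tcp_pos: [0.2625, 0.4376, 0.2311]
tool_rot: [0.94, 0.341, -0.0, 0.0]
force: [0.3, 0.6, -0.3]
finger_gap: 0.994
gripper_force: 0.0
```

drive_tool(deltas=[[[-11, 30, 0, 0], [-22, 60, 0, 0], [-33, 90, 0, 0], [-44, 120, 0, 0], [-55, 149, 0, 0]]])

```text
t: 2.52
tcp_pos: [0.3156, 0.2879, 0.2313]
tool_rot: [0.94, 0.341, -0.0, 0.0]
force: [0.3, 0.4, -0.2]
finger_gap: 0.998
gripper_force: 0.0
```

drive_tool(deltas=[[[-11, 30, 0, 0], [-22, 60, 0, 0], [-33, 90, 0, 0], [-44, 120, 0, 0], [-55, 149, 0, 0]]])

```text
t: 2.93
tcp_pos: [0.3687, 0.1381, 0.2314]
tool_rot: [0.94, 0.341, 0.0, 0.0]
force: [0.6, -1.0, -0.5]
finger_gap: 0.998
gripper_force: 0.0
```

drive_tool(deltas=[[[-11, 30, 0, 0], [-22, 60, 0, 0], [-33, 90, 0, 0], [-44, 120, 0, 0], [-55, 149, 0, 0]]])

```text
t: 3.35
tcp_pos: [0.4217, -0.0118, 0.2313]
tool_rot: [0.94, 0.341, 0.0, 0.0]
force: [-0.1, -0.1, 0.3]
finger_gap: 0.993
gripper_force: 0.0
```

drive_tool(deltas=[[[-11, 30, 0, 0], [-22, 60, 0, 0], [-33, 90, 0, 0], [-44, 120, 0, 0], [-57, 149, 0, 0]]])

```text
t: 3.77
tcp_pos: [0.4733, -0.1627, 0.2312]
tool_rot: [0.94, 0.341, 0.0, -0.0]
force: [-0.0, 0.8, 0.0]
finger_gap: 0.996
gripper_force: 0.0
```

drive_tool(deltas=[[[0, 0, 30, 0], [0, 0, 60, 0], [0, 0, 90, 0], [0, 0, 90, 0], [0, 0, 90, 0]]])

```text
t: 4.18
tcp_pos: [0.4718, -0.1605, 0.1402]
tool_rot: [0.94, 0.341, -0.001, -0.002]
force: [0.7, -0.5, 1.0]
finger_gap: 0.995
gripper_force: 0.0
```

```bash
python3 s.py .4717 -.1624 .022; python3 - <<'E'
from h import *
m=vision.camera_model("wrist");im=vision.snapshot("wrist")[...,::-1]
K=m['camera_matrix'];Rm=cv2.Rodrigues(m['rvec'])[0]
def pw(P):
    c=Rm@np.array(P)+m['tvec'];th=np.arctan2(np.hypot(*c[:2]),c[2]);ph=np.arctan2(c[1],c[0]);return [K[0,0]*th*np.cos(ph)+K[0,2],K[1,1]*th*np.sin(ph)+K[1,2]]
im=im.copy()
h=np.array([-.768,-.641,-.0406]);o=np.array([.6083,-.0484,.0505])
for z in (0,.095,.137,.178,.205):
    p=pw(o+h*z);print(z,p);cv2.circle(im,tuple(int(round(v)) for v in p),2,(0,255,0),-1)
cv2.imwrite("pics/w1.png",cv2.resize(im,(784,588)))
E
```

```text
4.1833 [ 0.4718067  -0.1604979   0.14020335] yaw 0.6949425090030382 F [ 0.66226607 -0.52184552  0.95706571] 0.0 0.9945527496613125 q6 0.32341449989148313
delta [ -1.12821627   1.88834011 118.19822997]
0 [np.float64(283.4327388462728), np.float64(-17.552444153971066)]
0.095 [np.float64(283.4021024587005), np.float64(108.95594156725015)]
0.137 [np.float64(283.27437490611425), np.float64(165.83711593340513)]
0.178 [np.float64(283.1007012258261), np.float64(217.47040042690278)]
0.205 [np.float64(282.9705995237179), np.float64(248.4069777745642)]
```

View pics/w1.png

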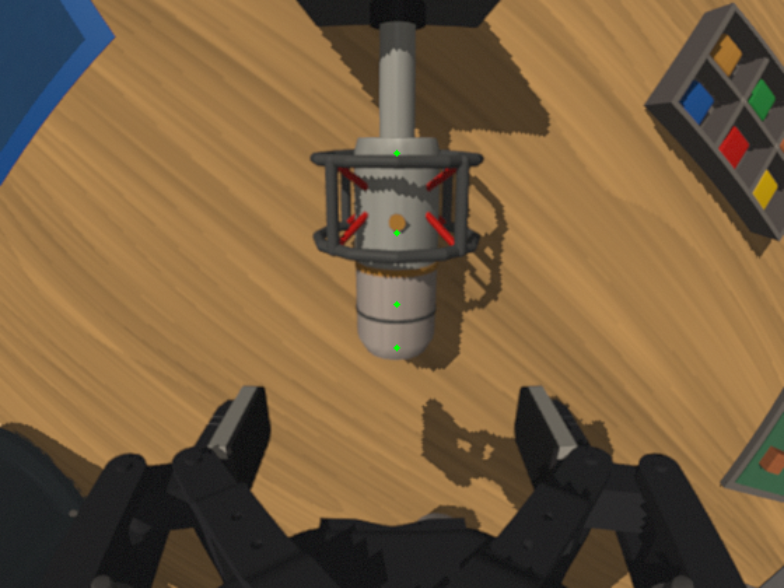

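The mic is centred between the fingers, and the projected axis points (green) lie on it from rows 153 to 348. Next: descend, then close at low force.

drive_tool(deltas=[[[-2, 2, 30, 0], [-2, 2, 60, 0], [-2, 2, 90, 0], [-2, 2, 110, 0], [-2, 2, 118, 0]]])

```text
t: 4.65
tcp_pos: [0.4732, -0.164, 0.0229]
tool_rot: [0.94, 0.34, 0.0, 0.0]
force: [0.2, -0.1, 0.4]
finger_gap: 1.0
gripper_force: 0.0
```

drive_tool(deltas=[[[0, 0, 0, 0], [0, 0, 0, 0], [0, 0, 0, 0], [0, 0, 0, 0], [0, 0, 0, 0]]], jaw=30, force=25)

```text
t: 5.07
tcp_pos: [0.474, -0.1648, 0.0251]
tool_rot: [0.94, 0.34, 0.001, 0.002]
force: [-0.3, -0.6, 5.9]
finger_gap: 0.505
gripper_force: 25.2
```

drive_tool(deltas=[[[0, 0, 0, 0], [0, 0, 0, 0], [0, 0, 0, 0], [0, 0, 0, 0], [0, 0, 0, 0]]])

```text
t: 5.48
tcp_pos: [0.474, -0.1648, 0.0249]
tool_rot: [0.94, 0.34, 0.001, 0.002]
force: [-0.0, -0.7, 6.8]
finger_gap: 0.508
gripper_force: 25.3
```

```bash
python3 s.py; python3 - <<'E'
import numpy as np
# arc relative to grip start, tool x=-h, z down
a0=np.arctan2(.043,.178);r=np.hypot(.178,.05);a1=np.pi-np.arctan2(.178,.05)
s=np.array([.178,.043])
for a in np.linspace(a0,a1,31)[1:]: print(np.round(1000*(s[0]-r*np.cos(a))),np.round(1000*(r*np.sin(a)-s[1])),end=' | ')
E
```

```text
5.4833 [ 0.47398219 -0.16484545  0.02494685] yaw 0.6940390739499784 F [-0.03678814 -0.73291063  6.84726602] 25.286406129598618 0.5077782753704374 q6 0.319311275833659
1.0 10.0 | 4.0 19.0 | 8.0 29.0 | 12.0 38.0 | 16.0 46.0 | 21.0 55.0 | 27.0 63.0 | 33.0 71.0 | 39.0 79.0 | 46.0 86.0 | 53.0 93.0 | 60.0 100.0 | 68.0 106.0 | 76.0 111.0 | 85.0 117.0 | 93.0 121.0 | 102.0 126.0 | 111.0 129.0 | 121.0 133.0 | 130.0 136.0 | 140.0 138.0 | 149.0 140.0 | 159.0 141.0 | 169.0 142.0 | 179.0 142.0 | 189.0 142.0 | 199.0 141.0 | 209.0 139.0 | 218.0 137.0 | 228.0 135.0 |
```

drive_tool(deltas=[[[1, 0, -12, 0], [4, 0, -21, 0], [8, 0, -31, 0], [12, 0, -40, 0], [16, 0, -48, 0]]])

```text
t: 5.9
tcp_pos: [0.4849, -0.1531, 0.0721]
tool_rot: [0.94, 0.34, -0.0, -0.0]
force: [1.0, 1.2, -4.3]
finger_gap: 0.509
gripper_force: 26.4
```

drive_tool(deltas=[[[5, 0, -9, 0], [11, 0, -17, 0], [17, 0, -25, 0], [23, 0, -33, 0], [30, 0, -40, 0]]])

```text
t: 6.32
tcp_pos: [0.5081, -0.1339, 0.1121]
tool_rot: [0.94, 0.34, -0.0, -0.0]
force: [-1.3, 0.0, -3.1]
finger_gap: 0.502
gripper_force: 27.6
```

```bash
python3 s.py; python3 - <<'E'
from h import *
a=vision.snapshot("scene")[...,::-1][100:300,160:360]; b=vision.snapshot("side")[...,::-1][60:260,240:440]
cv2.imwrite("pics/c2.png",cv2.resize(np.hstack([a,b]),(800,400)))
E
```

```text
6.3167 [ 0.50807526 -0.13394717  0.11206209] yaw 0.6941103615303008 F [-1.29387717  0.0447724  -3.14682224] 27.586577385663986 0.5022055146547534 q6 0.4064636220634905
```

View pics/c2.png

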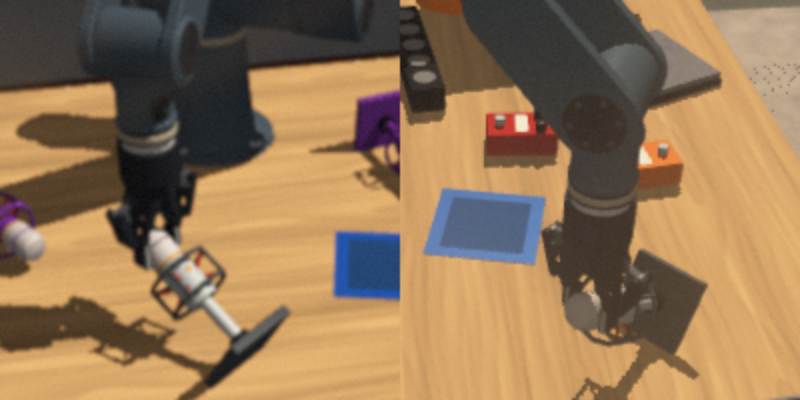

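The head is held and the foot pivots on its edge at about 40° of lift. The arc is tracking, so I'll continue.

drive_tool(deltas=[[[7, 0, -7, 0], [14, 0, -14, 0], [22, 0, -20, 0], [30, 0, -25, 0], [39, 0, -31, 0]]])

```text
t: 6.83
tcp_pos: [0.5383, -0.1089, 0.1427]
tool_rot: [0.94, 0.34, -0.0, -0.0]
force: [0.2, 0.5, -5.7]
finger_gap: 0.509
gripper_force: 29.3
```

drive_tool(deltas=[[[8, 0, -4, 0], [17, 0, -9, 0], [26, 0, -12, 0], [36, 0, -16, 0], [45, 0, -19, 0]]])

```text
t: 7.25
tcp_pos: [0.5734, -0.0799, 0.1614]
tool_rot: [0.94, 0.34, 0.0, -0.0]
force: [0.4, -0.8, -6.5]
finger_gap: 0.503
gripper_force: 31.0
```

drive_tool(deltas=[[[10, 0, -2, 0], [19, 0, -4, 0], [29, 0, -5, 0], [39, 0, -6, 0], [49, 0, -6, 0]]])

```text
t: 7.67
tcp_pos: [0.611, -0.0487, 0.1672]
tool_rot: [0.94, 0.34, -0.0, -0.0]
force: [-0.1, -0.1, -5.9]
finger_gap: 0.507
gripper_force: 31.2
```

```bash
python3 s.py; python3 - <<'E'
from h import *
a=vision.snapshot("scene")[...,::-1][100:300,160:360]; b=vision.snapshot("side")[...,::-1][60:260,240:440]
cv2.imwrite("pics/c3.png",cv2.resize(np.hstack([a,b]),(800,400)))
E
```

```text
7.6667 [ 0.61100712 -0.04868486  0.16718979] yaw 0.6937576988701624 F [-0.07803287 -0.08654307 -5.86319796] 31.247314454521984 0.5073758535458519 q6 0.6153024105304319
```

View pics/c3.png

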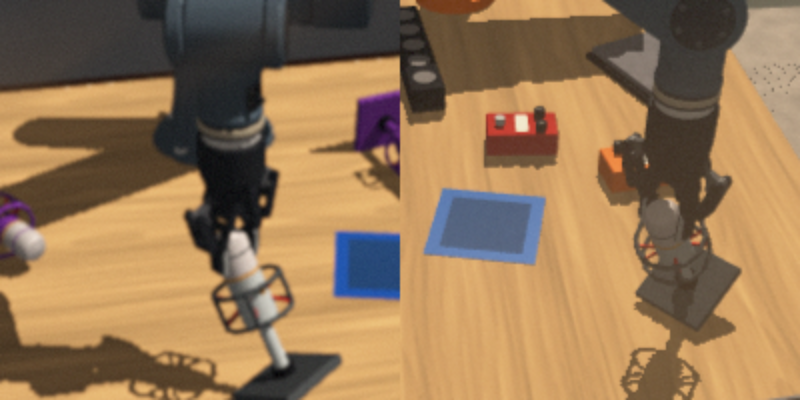

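drive_tool(deltas=[[[10, 0, 0, 0], [20, 0, 1, 0], [30, 0, 3, 0], [39, 0, 5, 0], [49, 0, 7, 0]]])

```text
t: 8.18
tcp_pos: [0.6508, -0.017, 0.1655]
tool_rot: [0.94, 0.34, 0.003, 0.001]
force: [-2.8, 3.6, 19.9]
finger_gap: 0.506
gripper_force: 36.6
```

drive_tool(deltas=[[[0, 0, 1, 0], [0, 0, 2, 0], [0, 0, 2, 0]]])

```text
t: 8.43
tcp_pos: [0.652, -0.016, 0.1652]
tool_rot: [0.94, 0.34, 0.005, 0.001]
force: [-4.1, 4.9, 21.0]
finger_gap: 0.506
gripper_force: 37.1
```

```bash
python3 s.py; python3 - <<'E'
from h import *
a=vision.snapshot("scene")[...,::-1][100:300,160:360]; b=vision.snapshot("side")[...,::-1][60:260,240:440]
cv2.imwrite("pics/c4.png",cv2.resize(np.hstack([a,b]),(800,400)))
E
```

```text
8.4333 [ 0.65203049 -0.01596289  0.16523723] yaw 0.6939379525423245 F [-4.11101443  4.89284051 20.993958  ] 37.078405160546026 0.5063326000798098 q6 0.6774882518127222
```

View pics/c4.png

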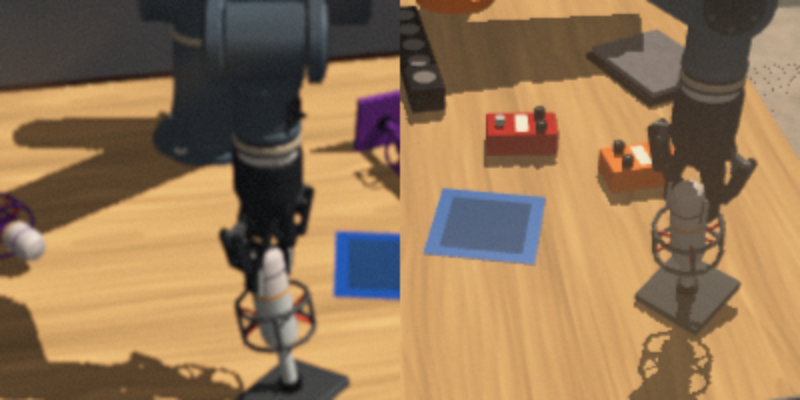

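```bash
python3 - <<'E'
from h import *
g=np.array([.652,-.016])
for n in M:
    for z in (.014,.085,.116,.195): 
        u=proj(n,[*g,z])[0]; o=(160,100) if n=="scene" else (240,60)
        print(n,z,(u-o)*2+([0,0] if n=="scene" else [400,0]))
print(ray("scene",(305,292.5),.014),ray("side",(384,202.5),.014))
E
```

```text
scene 0.014 [269.00683464 381.99593917]
scene 0.085 [268.54372856 338.01479252]
scene 0.116 [268.33145001 317.85471704]
scene 0.195 [267.76023946 263.60689851]
side 0.014 [671.36156471 306.14581967]
side 0.085 [678.81914189 265.09546601]
side 0.116 [682.25948488 246.15804261]
side 0.195 [691.5862456 194.818738 ]
[0.66178565 0.00829777 0.014     ] [0.68488061 0.02271826 0.014     ]
```

The stem base still sits about 35 mm ahead of the grip, a lean of about 12° with the foot's edge on the bench. I'll push +x while keeping the light press.

drive_tool(deltas=[[[6, 0, 0, 0], [12, 0, 0, 0], [18, 0, 0, 0], [24, 0, 0, 0], [30, 0, 0, 0]]])

```text
t: 8.95
tcp_pos: [0.6731, 0.0021, 0.1614]
tool_rot: [0.94, 0.34, 0.002, 0.001]
force: [-0.7, 0.5, 3.3]
finger_gap: 0.511
gripper_force: 35.9
```

drive_tool(deltas=[[[4, 0, 0, 0], [4, 0, 0, 0], [4, 0, 0, 0]]])

```text
t: 9.2
tcp_pos: [0.6761, 0.0046, 0.1605]
tool_rot: [0.94, 0.34, 0.002, 0.0]
force: [-0.2, 2.7, 8.4]
finger_gap: 0.505
gripper_force: 36.5
```

```bash
python3 s.py; python3 - <<'E'
from h import *
s=manip.sense();g=s['tcp_pos'][:2]
a=vision.snapshot("scene")[...,::-1][130:330,200:400].copy(); b=vision.snapshot("side")[...,::-1][60:260,300:500].copy()
out=[]
for n,im,o in(("scene",a,(200,130)),("side",b,(300,60))):
    im=cv2.resize(im,(400,400))
    for z in(.014,.19): cv2.circle(im,tuple(int(round(v)) for v in (proj(n,[*g,z])[0]-o)*2),2,(0,255,0),-1)
    out.append(im)
cv2.imwrite("pics/c5.png",np.hstack(out))
E
```

```text
9.2 [0.67613907 0.00455316 0.16046039] yaw 0.6940535282850635 F [-0.20853926  2.72291444  8.37761373] 36.466137790703215 0.5046300335641033 q6 0.7172192081797228
```

View pics/c5.png

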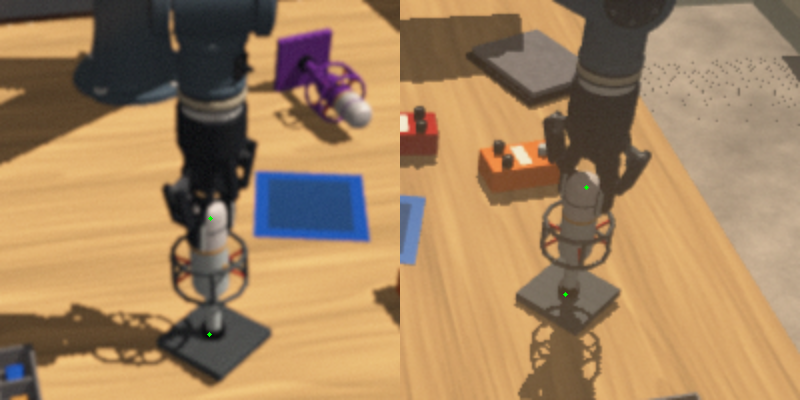

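Now nearly upright with the foot flat; the stem base is within 5 mm of plumb. One small extra nudge, then a firmer grip and a lift.

drive_tool(deltas=[[[3, 0, 0, 0], [5, 0, 0, 0], [5, 0, 0, 0], [5, 0, 0, 0]]])

```text
t: 9.63
tcp_pos: [0.6792, 0.0071, 0.1595]
tool_rot: [0.94, 0.34, 0.001, 0.0]
force: [-0.8, 2.0, 7.2]
finger_gap: 0.51
gripper_force: 36.4
```

drive_tool(deltas=[[[0, 0, 0, 0], [0, 0, 0, 0], [0, 0, 0, 0], [0, 0, 0, 0]]], force=60)

```text
t: 9.97
tcp_pos: [0.679, 0.007, 0.1597]
tool_rot: [0.94, 0.34, 0.001, 0.0]
force: [0.4, 2.2, 8.0]
finger_gap: 0.502
gripper_force: 59.8
```

drive_tool(deltas=[[[0, 0, -6, 0], [0, 0, -14, 0], [0, 0, -24, 0], [0, 0, -32, 0], [0, 0, -36, 0]]])

```text
t: 10.38
tcp_pos: [0.6786, 0.0066, 0.1955]
tool_rot: [0.94, 0.34, 0.001, 0.0]
force: [1.2, 0.1, -6.0]
finger_gap: 0.498
gripper_force: 61.8
```

```bash
python3 s.py .4283 .2018 .195
```

```text
10.3833 [0.67856904 0.00663559 0.19547756] yaw 0.6935929762191608 F [ 1.21046584  0.13334925 -6.04633177] 61.76547727547586 0.49811691561825483 q6 0.7226711698121858
delta [-6.76764923e+01 -3.10070732e+02 -3.48880645e-02]
```

drive_tool(deltas=[[[-1, -6, 0, 0], [-4, -18, 0, 0], [-8, -36, 0, 0], [-13, -58, 0, 0], [-18, -82, 0, 0]]])

```text
t: 10.8
tcp_pos: [0.6107, 0.0586, 0.194]
tool_rot: [0.941, 0.339, -0.0, -0.0]
force: [-0.1, 0.1, -6.3]
finger_gap: 0.498
gripper_force: 61.9
```

drive_tool(deltas=[[[-5, -24, 0, 0], [-10, -48, 0, 0], [-16, -72, 0, 0], [-21, -96, 0, 0], [-26, -120, 0, 0]]])

```text
t: 11.22
tcp_pos: [0.5132, 0.1348, 0.1943]
tool_rot: [0.94, 0.34, -0.0, -0.0]
force: [-0.3, 0.2, -6.3]
finger_gap: 0.5
gripper_force: 62.0
```

drive_tool(deltas=[[[-5, -24, 0, 0], [-10, -48, 0, 0], [-15, -70, 0, 0], [-20, -90, 0, 0], [-23, -102, 0, 0]]])

```text
t: 11.63
tcp_pos: [0.4288, 0.1988, 0.1943]
tool_rot: [0.94, 0.34, -0.001, -0.001]
force: [-0.6, -0.4, -7.0]
finger_gap: 0.494
gripper_force: 62.0
```

drive_tool(deltas=[[[-1, -6, 0, -0.03], [-1, -6, 0, -0.1], [-1, -6, 0, -0.18], [-1, -6, 0, -0.26], [-1, -6, 0, -0.34]]])

```text
t: 12.05
tcp_pos: [0.4287, 0.2015, 0.1946]
tool_rot: [0.868, 0.496, 0.001, 0.001]
force: [0.2, -0.5, -5.9]
finger_gap: 0.5
gripper_force: 62.1
```

drive_tool(deltas=[[[0, 0, 0, -0.08], [0, 0, 0, -0.16], [0, 0, 0, -0.23], [0, 0, 0, -0.28], [0, 0, 0, -0.284]]])

```text
t: 12.47
tcp_pos: [0.4286, 0.2014, 0.1945]
tool_rot: [0.79, 0.613, 0.001, 0.001]
force: [0.4, 0.5, -6.4]
finger_gap: 0.5
gripper_force: 62.1
```

```bash
python3 s.py .4283 .2018 .162; python3 - <<'E'
from h import *
s=manip.sense();g=s['tcp_pos'][:2]
out=[]
for n,o in(("scene",(270,90)),("side",(180,30))):
    im=vision.snapshot(n)[...,::-1][o[1]:o[1]+200,o[0]:o[0]+200].copy()
    im=cv2.resize(im,(400,400))
    for z in(.05,.225): cv2.circle(im,tuple(int(round(v)) for v in (proj(n,[*g,z])[0]-o)*2),2,(0,255,0),-1)
    out.append(im)
cv2.imwrite("pics/c6.png",np.hstack(out))
E
```

```text
12.4667 [0.42860766 0.20140958 0.19452291] yaw 1.3193468723165573 F [ 0.41458097  0.49768637 -6.40285213] 62.07760369637981 0.5003308768682742 q6 0.45471657611042393
delta [ 0.28833771 -0.4518669  32.52228697]
```

View pics/c6.png

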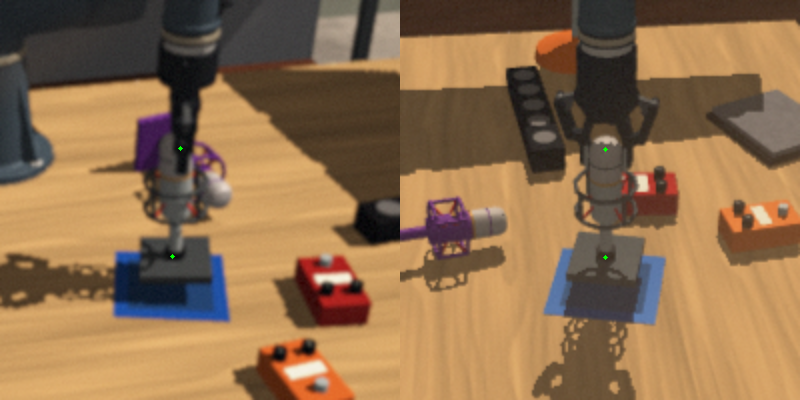

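The mic hangs upright and square over the pad: stem base at scene crop (176,252), side crop (605,257). I'll lower it gently.

drive_tool(deltas=[[[0, 0, 8, 0], [0, 0, 16, 0], [0, 0, 22, 0], [0, 0, 27, 0], [0, 0, 30, 0]]])

```text
t: 12.98
tcp_pos: [0.4268, 0.2016, 0.1631]
tool_rot: [0.791, 0.612, -0.001, -0.0]
force: [-0.2, 0.0, -6.1]
finger_gap: 0.505
gripper_force: 62.1
```

drive_tool(deltas=[[[0, 0, 1, 0], [0, 0, 2, 0], [0, 0, 3, 0], [0, 0, 4, 0], [0, 0, 5, 0]]])

```text
t: 13.4
tcp_pos: [0.4278, 0.2021, 0.16]
tool_rot: [0.791, 0.612, 0.001, -0.0]
force: [-2.3, 2.3, 5.2]
finger_gap: 0.495
gripper_force: 63.3
```

drive_tool(deltas=[[[0, 0, 0, 0], [0, 0, 0, 0], [0, 0, 0, 0]]], force=20)

```text
t: 13.65
tcp_pos: [0.4278, 0.202, 0.16]
tool_rot: [0.791, 0.612, 0.001, 0.0]
force: [-1.7, 2.1, 3.2]
finger_gap: 0.502
gripper_force: 62.8
```

```bash
python3 s.py
```

```text
13.65 [0.42778797 0.20202332 0.16000071] yaw 1.317635075629633 F [-1.69565442  2.14122259  3.20305162] 62.769826801959425 0.5022851537069223 q6 0.4569677404905819
```

Foot on the bench at z = 0.160, as predicted. Open and rise.

drive_tool(deltas=[[[0, 0, 0, 0], [0, 0, 0, 0], [0, 0, 0, 0], [0, 0, 0, 0], [0, 0, 0, 0]]], jaw=52)

```text
t: 14.07
tcp_pos: [0.4276, 0.2016, 0.1593]
tool_rot: [0.791, 0.612, 0.0, 0.0]
force: [-0.0, 0.4, -0.3]
finger_gap: 0.611
gripper_force: 0.0
```

drive_tool(deltas=[[[0, 0, 0, 0], [0, 0, 0, 0], [0, 0, 0, 0], [0, 0, 0, 0], [0, 0, 0, 0]]], jaw=80)

```text
t: 14.48
tcp_pos: [0.4274, 0.2017, 0.1593]
tool_rot: [0.791, 0.612, -0.0, -0.0]
force: [-1.5, -0.2, 0.7]
finger_gap: 0.938
gripper_force: 0.0
```

drive_tool(deltas=[[[0, 0, -10, 0], [0, 0, -30, 0], [0, 0, -55, 0], [0, 0, -80, 0], [0, 0, -100, 0]]])

```text
t: 14.9
tcp_pos: [0.4276, 0.2018, 0.2609]
tool_rot: [0.791, 0.612, 0.001, 0.0]
force: [0.4, -1.1, -0.1]
finger_gap: 0.934
gripper_force: 0.0
```

drive_tool(deltas=[[[0, 0, -10, 0], [0, 0, -20, 0], [0, 0, -20, 0], [0, 0, -20, 0], [0, 0, -20, 0]]])

```text
t: 15.32
tcp_pos: [0.4268, 0.2016, 0.2786]
tool_rot: [0.791, 0.612, -0.001, -0.0]
force: [-0.5, -0.5, -0.1]
finger_gap: 0.935
gripper_force: 0.0
```

```bash
python3 s.py; python3 - <<'E'
from h import *
g=[.4283,.2018];c,s_=np.cos(1.3187),np.sin(1.3187)
out=[]
for n,o in(("scene",(270,90)),("side",(180,30))):
    im=vision.snapshot(n)[...,::-1][o[1]:o[1]+200,o[0]:o[0]+200].copy()
    im=cv2.resize(im,(400,400))
    pts=[[*g,.205]]+[[g[0]+.05*(a*c-b*s_),g[1]+.05*(a*s_+b*c),.014] for a in(-1,1) for b in(-1,1)]
    for P in pts: cv2.circle(im,tuple(int(round(v)) for v in (proj(n,P)[0]-o)*2),1,(0,255,0),-1)
    out.append(im)
cv2.imwrite("pics/c7.png",np.hstack(out))
E
```

```text
15.3167 [0.42682601 0.20155853 0.27863355] yaw 1.3178160024984302 F [-0.51715569 -0.46135922 -0.14450798] 0.0 0.9346376885043461 q6 0.45684054761765935
```

View pics/c7.png

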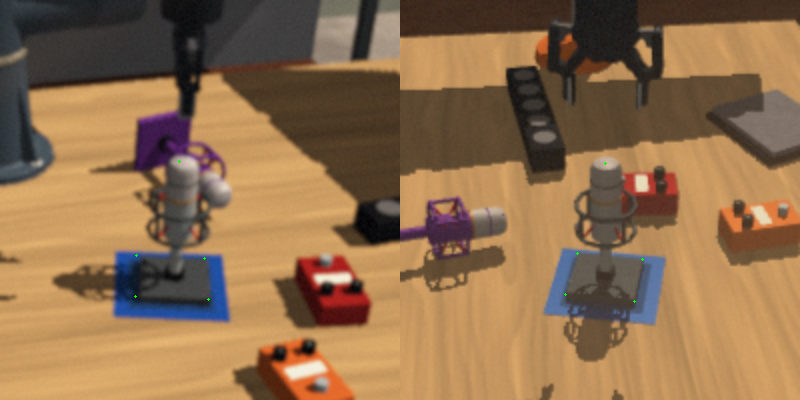

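The mic stands alone, upright and square on the pad, within a few mm of centre. The gripper is clear, and the pedals and box look untouched.

```bash
python3 -c "
from station import manip
print(manip.sign_off())"
```

```text
the job is handed in; nothing more can be done
None
```

The microphone is standing on its foot within a few millimetres of the middle of the blue pad, released, and the job was handed in at about 15 s; the pedals and parts box were left alone.

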